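# Square a control board into the corner stop

## Task

On the repair bench, slide the green circuit board (the one with the orange relay block) across the aluminium plate, without lifting it off, until it sits home in the corner of the two red stop bars: its yellow-dotted corner in the corner of the stop and its two edges square along both bars. Let go and leave it lying there flat; leave the blue board where it is.

Things in the scene. Friction and masses are not known exactly. Their poses are not given: they have to be found in the camera images.
- green_board: Green circuit board to move: loose slab 70 mm (x) by 90 mm (y), 8 mm thick, 80-160 g. A hard orange relay block, 24 (x) by 30 (y) by 18 mm high, is fixed at the middle of its top and can be gripped; flat chips stand 3 mm proud. Origin: centre of the underside, z up. Starts flat on the plate in one of two places (the blue board in the other), turned at most 20 degrees from the stop's axes.
- green_corner (a point): The corner of the green board that must go into the stop, marked by a yellow dot on top: the point at its underside where the +x and +y edges meet (35 mm along x, 45 mm along y from the board's origin). Axes as the board's.
- blue_board: Blue circuit board with a white relay block, same shape and sizes as the green one, loose on the same plate; must stay where it is. Origin: centre of the underside.
- stop_corner (a point): Inside corner of the stop, on top of the fixed 10 mm aluminium plate. x points away from the robot, y left, turned up to 14 degrees. Two red bars, 15 mm wide, 14 mm high above the plate: one just beyond x = 0, running 300 mm to -y; one just beyond y = 0, running 215 mm to -x. The plate reaches 225 mm to -x, 300 mm to -y. Board home: origin at x -35, y -45 mm, axes parallel.
Not all that is in view belongs to the job. What is shaped like the green_board but pink is not meant.

How it is judged:
By the outcome, as a careful person would: the job done as asked, in the order asked, and still so for the second after the job is handed in, with the robot touching nothing.
It also fails if it takes over 38 s, if anything falls off the work surface, if the arm or the gripper's body presses on something with over 40 N, if the wrist force passes 120 N, or if a joint passes its speed limit or range.

## Robot

A 6-joint arm with a two-finger parallel gripper is mounted at the origin on the work surface. World frame = base frame: x ahead of the robot, y to its left, z up, the work surface at z = 0. Lengths are in m, angles in rad, forces in N, time in s.
With the tool pointing down it reaches from about 0.3 to 0.75 m from the base axis. Payload 8.5 kg.
Tool frame: the origin (TCP) lies on the centre line of the jaws, within the pads' length; the fingertips stand 17 mm ahead of it and the grasp point (between the pads) lies 2 mm behind it; z points along the fingers, x is the direction in which the jaws open and shut, and the axes are right-handed (so a half turn about z gives the same grasp; the last joint's range is limited). The gripper opens to 85 mm and grips with 20 to 120 N. Pads are 22 mm wide; open, the fingers measure 114 mm over their backs; the gripper's body (76 mm by 85 mm) begins 54 mm behind the grasp point. The pads swing forward as they close: fully open they stand 13 mm farther back than shut.
Start: joints at [0.931, 0.381, 1.297, -0, 1.464, -0.215], TCP at [0.227, 0.501, 0.248] pointing down, gripper open.
Joint ranges: [-3.11, 3.11], [-0.89, 2.33], [0.22, 2.48], [-1.42, 4.56], [0.17, 2.85], [-2.88, 2.88]. Speed limits (rad/s): [2.39, 2.39, 3.14, 3.14, 3.14, 3.14].

## Interface

Orientations are given as a unit quaternion [x, y, z, w].
In Python, from bench import r gives the robot as it stands. The module is installed in compiled form; this text tells all that it offers.
- The arm moves only by the tool carry_out, never from a script. Its argument "targets" is one flat list of numbers, 5 for each row, row after row: the opening, from -1 (shut) to 1 (fully open), then the shift along the tool's x, y, z in m, then the turn about the tool's z in degrees. In form: [hand, tx, ty, tz, turn, hand, tx, ty, tz, turn, ...]. A call has exactly 8 rows; each row is the pose to reach, as a shift and turn from the pose commanded when the call began, along the tool's axes at that moment; what a row does not reach only later rows make up. A row lasts 1/12 s, in which the tool goes at most 41.7 mm and 7.16 degrees, less where a joint would pass 70% of its speed; a pose out of reach is approached as far as the arm can. A call with a gripper value outside its range is refused whole. The fingers move at their own pace and stop on an object; "grip_force" is the grip in N (left out, the last holds). Time passes only in rows, so rows that repeat a pose let the fingers close, or fill a call up. It gives the time, the measured TCP pose, the force and the opening at its end, in the units of the state.
- r.state(): the state, without advancing time (a new reading comes with each control period).
- r.capture(name): name is "side" or "top"; returns a dict with "image" (384x512x3 uint8, red, green, blue), "fov_y" (degrees; the focal length in pixels is half the picture's height over the tangent of half this angle, whatever the lens; pixels are square), "cx", "cy" (the principal point, pixels), "dist" ([k1, k2, p1, p2, k3] as OpenCV has them; the pictures are not rectified), "extrinsics" (4x4, takes a point from world to camera coordinates). Camera axes: x right, y down, z forward; pixel columns grow to the right and rows downward; lengths in m; the calibration is good to about 2 mm. A picture is of the moment at which its call begins. There is no depth.
- r.job_done(): hands the job in, once; it reports no verdict.
The state is a dict: "time_s": time; "q": joint angles; "qd": joint speeds; "joint_torque": joint torques, N m; "position": TCP position; "orientation": TCP orientation; "wrist_force": force on the tool from outside, world axes, zero at the start; "ft_torque": the same for the moment, N m; "finger_gap": finger opening in m.
Only numpy, scipy, OpenCV 4.12 (cv2) and the standard library are available. Lean on these libraries where they do the work, as an engineer would, in place of code of your own. Each camera call takes 0.05 s, during which the arm holds its last target.

## Working session

There is one attempt and no reset: what is moved stays moved. The work goes in short steps, Python scripts to look and compute and a tool call to move; the robot and the scene stay as the last step left them, time stands still between calls to the robot, and variables do not carry over. Pictures are saved under pics/ and viewed, and the job is handed in when it is done.

Besides the shell and the picture viewer there is one more tool, called after ">>>" by a JSON object that holds its "method" and its "body". carry_out: Moves the arm, as the interface text tells. Its arguments: {"type":"object","properties":{"targets":{"type":"array"},"grip_force":{"type":"number"}},"required":["targets"]}

```bash
mkdir -p pics
python3 - <<'E'
from bench import r
import cv2,pickle
s=r.state();print(s)
for n in("top","side"):
    c=r.capture(n);pickle.dump(c,open(f'pics/{n}1.pkl','wb'))
    cv2.imwrite(f'pics/{n}1.png',c['image'][:,:,::-1])
    print(n,c['fov_y'],c['cx'],c['cy'],c['dist'],c['extrinsics'])
E
```

```text
{'time_s': 0.0, 'q': array([ 9.30737783e-01,  3.81221503e-01,  1.29825266e+00,  1.36148372e-06,
        1.46363252e+00, -2.15300059e-01]), 'qd': array([ 9.55157853e-04,  5.84214793e-04, -1.50109051e-04,  7.00163165e-04,
        5.16689792e-04,  4.88921662e-05]), 'joint_torque': array([-5.54900216e-04, -4.48452294e+01, -2.31282181e+01, -1.79414296e-04,
        4.70447194e-03,  1.27306592e-05]), 'position': array([0.22649169, 0.50090287, 0.24770081]), 'orientation': array([ 8.40267834e-01,  5.42171001e-01, -7.09328805e-04,  2.64425123e-04]), 'wrist_force': array([-0.41046797, -0.82471775, -0.07047174]), 'ft_torque': array([-0.02311695, -0.02173815,  0.03176625]), 'finger_gap': 0.08528995273619842}
top 50.78427585799359 257.25999543639756 192.59677902520997 [-0.03019723  0.          0.          0.          0.        ] [[-0.00274111 -0.99994172  0.01044263  0.07376281]
 [-0.99669768  0.00188444 -0.08117993  0.49174999]
 [ 0.08115552 -0.01063067 -0.99664476  0.82590813]
 [ 0.          0.          0.          1.        ]]
side 44.87764354342495 252.56130888348454 186.79417673806626 [0.03992432 0.         0.         0.         0.        ] [[ 0.9994874  -0.02921736  0.01308762 -0.45401135]
 [-0.00419964 -0.52492319 -0.85113924  0.07989433]
 [ 0.03173804  0.85064798 -0.52477681  1.05561594]
 [ 0.          0.          0.          1.        ]]
```

View pics/top1.png

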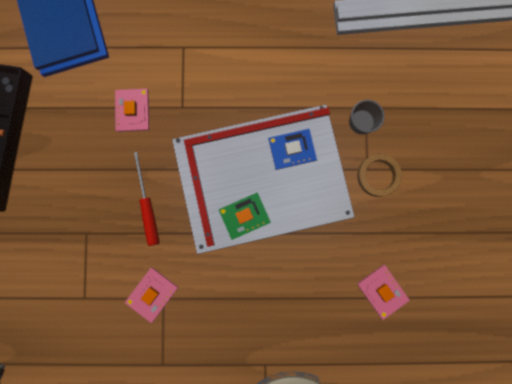

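View pics/side1.png

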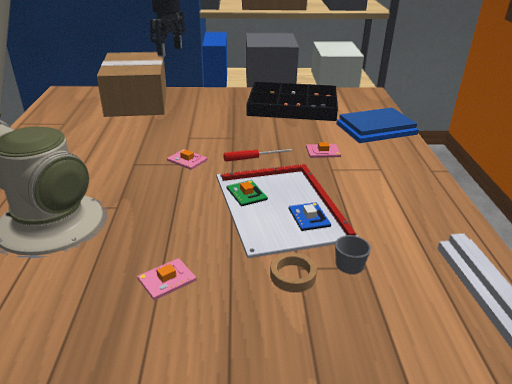

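The top view shows the plate, with the stop's corner near (190,142). The green board is at (245,216) with its yellow dot at upper left (223,211), and the blue board is at (293,149). The side view agrees. Next I'll measure these.

```bash
cat > h.py <<'E'
import numpy as np,cv2,pickle
def cam(c):
    f=c['image'].shape[0]/2/np.tan(np.radians(c['fov_y'])/2)
    return np.array([[f,0,c['cx']],[0,f,c['cy']],[0,0,1]]),np.array(c['dist'],float),np.array(c['extrinsics'])
def cast(c,uv,z):
    K,d,E=cam(c);uv=np.asarray(uv,float).reshape(-1,1,2)
    n=cv2.undistortPoints(uv,K,d,None,None,None) if False else cv2.undistortPoints(uv,K,d)
    n=n.reshape(-1,2);D=np.c_[n,np.ones(len(n))]@E[:3,:3]
    o=-E[:3,:3].T@E[:3,3]
    return o+D*((z-o[2])/D[:,2])[:,None]
def proj(c,P):
    K,d,E=cam(c);return cv2.projectPoints(np.asarray(P,float).reshape(-1,1,3),cv2.Rodrigues(E[:3,:3])[0],E[:3,3],K,d)[0].reshape(-1,2)
def mask(c,kind):
    h=cv2.cvtColor(c['image'],cv2.COLOR_RGB2HSV);H,S,V=cv2.split(h)
    return {'green':(H>48)&(H<85)&(S>120)&(V>50),'blue':(H>105)&(H<125)&(S>150)&(V>90),
     'red':((H<5)|(H>174))&(S>180)&(V>80),'orange':(H>5)&(H<16)&(S>215)&(V>150),'yellow':(H>22)&(H<36)&(S>130)&(V>130)}[kind].astype(np.uint8)*255
def roi(m,c,lo,hi):
    # keep pixels whose ray at z=0.015 lies within world xy box
    v,u=np.nonzero(m);
    P=cast(c,np.c_[u,v],0.015);k=((P[:,:2]>lo)&(P[:,:2]<hi)).all(1)
    o=np.zeros_like(m);o[v[k],u[k]]=255;return o
E
python3 - <<'E'
from h import *
for n in('top','side'):
    c=pickle.load(open(f'pics/{n}1.pkl','rb'))
    box=(230,160,360,260) if n=='side' else (160,90,360,260)
    if n=='side': box=(200,150,360,260)
    x0,y0,x1,y1=box
    im=cv2.resize(c['image'][y0:y1,x0:x1,::-1],None,fx=4 if n=='side' else 3.9,fy=4 if n=='side' else 3.5*1.114,interpolation=cv2.INTER_CUBIC)
    im=im[:600,:800];cv2.imwrite(f'pics/{n}1z.png',im)
    for k in('green','blue','red','yellow','orange'):
        m=mask(c,k)
        nl,L,st,ce=cv2.connectedComponentsWithStats(m)
        for i in range(1,nl):
            if st[i,4]>5: print(n,k,st[i],ce[i].round(1),cast(c,ce[i],0.018)[0].round(3))
E
```

```text
top green [222 194  47  45 882] [244.2 216.6] [0.442 0.1   0.018]
top blue [  18    0   78   67 3808] [56.1 28.7] [0.852 0.511 0.018]
top blue [ 40   0  67  74 726] [84.1 43.2] [0.818 0.448 0.018]
top blue [270 130  46  39 788] [291.9 150.2] [ 0.582 -0.001  0.018]
top red [313 108  16   9  84] [320.8 112.2] [ 0.664 -0.064  0.018]
top red [211 113 101  27 490] [260.5 125.9] [0.634 0.065 0.018]
top red [185 136  24  40 257] [193.4 150.9] [0.581 0.207 0.018]
top red [194 180  16  53 242] [201.6 206.3] [0.464 0.189 0.018]
top red [140 198  19  47 496] [148.6 221.6] [0.432 0.299 0.018]
top red [206 235   7  10  42] [209.1 240.1] [0.393 0.173 0.018]
top yellow [271 139   3   3   7] [272.3 140. ] [0.604 0.04  0.018]
top yellow [221 209   4   5  15] [222.5 210.9] [0.454 0.145 0.018]
top orange [125 102   9  12  93] [128.7 107.5] [0.675 0.346 0.018]
top orange [237 209  15  14 120] [243.8 215.6] [0.444 0.101 0.018]
top orange [379 285  15  16 137] [385.7 292.9] [ 0.283 -0.193  0.018]
top orange [142 288  15  16 135] [149.1 295.9] [0.28  0.295 0.018]
side green [227 182  40  23 348] [246.1 194
[... 269 characters left out ...]
.5] [ 0.58  -0.014  0.018]
side red [224 150  35  11 264] [240.8 154.5] [0.429 0.293 0.018]
side red [277 164  78  71 497] [322.2 195.4] [0.626 0.078 0.018]
side red [233 168  43   8 134] [253.4 171.7] [0.462 0.195 0.018]
side red [222 173  10   4  26] [226.5 175. ] [0.391 0.179 0.018]
side yellow [249 181   4   5   8] [250.5 182.4] [0.453 0.141 0.018]
side yellow [141 275   4   3   8] [142.4 276.2] [ 0.24  -0.201  0.018]
side orange [319 143  10   3  29] [323.3 144. ] [0.673 0.358 0.018]
side orange [183 150  10   6  28] [186.9 152.4] [0.277 0.306 0.018]
side orange [241 182  12   8  53] [246.7 185.5] [0.443 0.126 0.018]
side orange [158 265  17  12  86] [166.1 270.1] [ 0.282 -0.185  0.018]
```

View pics/top1z.png

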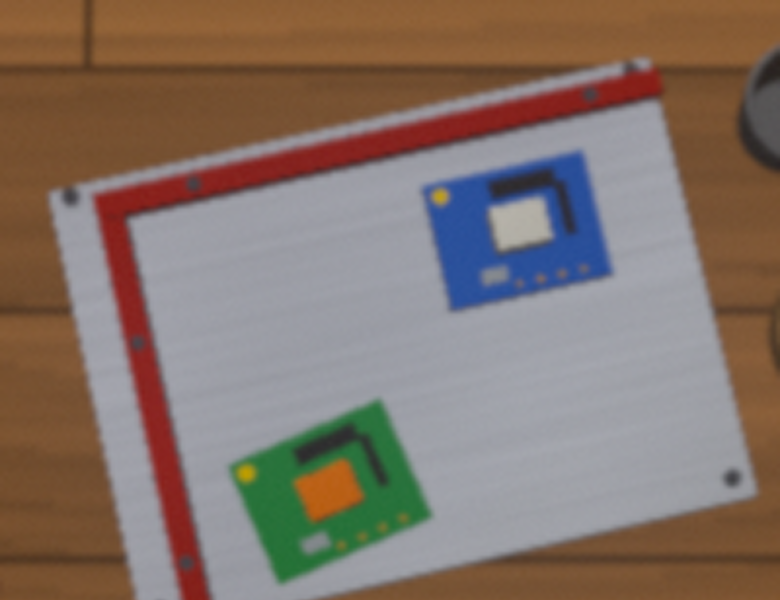

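View pics/side1z.png

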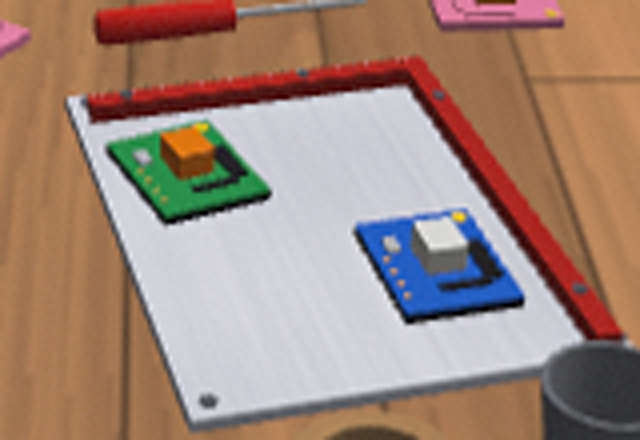

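```bash
cat >> h.py <<'E'
def upmask(c,kind,box,S=4):
    x0,y0,x1,y1=box;im=cv2.resize(c['image'][y0:y1,x0:x1],None,fx=S,fy=S,interpolation=cv2.INTER_CUBIC)
    return mask({'image':im},kind)
def up2uv(p,box,S=4):
    p=np.asarray(p,float).reshape(-1,2);return (p+0.5)/S-0.5+np.array(box[:2])
def rect(c,kind,box,z,S=4):
    m=upmask(c,kind,box,S)
    m=cv2.morphologyEx(cv2.copyMakeBorder(m,40,40,40,40,cv2.BORDER_CONSTANT),cv2.MORPH_CLOSE,np.ones((25,25)))[40:-40,40:-40]
    cs,_=cv2.findContours(m,cv2.RETR_EXTERNAL,cv2.CHAIN_APPROX_NONE);k=max(cs,key=cv2.contourArea)
    P=cast(c,up2uv(k,box,S),z)[:,:2]
    (ctr,wh,a)=cv2.minAreaRect((P*1000).astype(np.float32))
    return np.array(ctr)/1000,wh,a,P
E
python3 - <<'E'
from h import *
c=pickle.load(open('pics/top1.pkl','rb'))
for k,b,z in(('green',(212,184,280,248),.018),('blue',(262,122,324,178),.018),('orange',(230,200,260,232),.036)):
    print(k,rect(c,k,b,z)[:3])
print('yellow green',cast(c,[222.5,210.9],.018))
b=(170,95,345,258);m=upmask(c,'red',b);v,u=np.nonzero(m);uv=up2uv(np.c_[u,v],b)
P=cast(c,uv,.024)[:,:2]
# bar along y (x=0 bar): split by rough line
th=np.radians(-12)
# rough angle from far bar: fit
far=P[(P[:,1]<0.15)]
pf=np.polyfit(far[:,1],far[:,0],1);print('farbar slope deg',np.degrees(np.arctan(pf[0])))
def edges(t,s,step):
    lo=[];hi=[];T=[]
    for a in np.arange(t.min()+.01,t.max()-.01,step):
        k=abs(t-a)<step/2
        if k.sum()>5: T.append(a);lo.append(s[k].min());hi.append(s[k].max())
    return map(np.array,(T,lo,hi))
def rob(T,s):
    k=np.ones(len(T),bool)
    for _ in range(5):
        p=np.polyfit(T[k],s[k],1);e=s-np.polyval(p,T);k=abs(e)<max(2*np.median(abs(e[k])),.0005)
    return p,k.sum(),e[k].std()
for z in(.010,.024):
    P=cast(c,uv,z)[:,:2]
    far=P[P[:,1]<.17]; 
    T,lo,hi=edges(far[:,1],far[:,0],.004)
    a,b_=rob(T,lo),rob(T,hi);print(z,'far in',a,np.degrees(np.arctan(a[0][0])),'out',b_,np.degrees(np.arctan(b_[0][0])))
    near=P[P[:,0]<.57];T,lo,hi=edges(near[:,0],near[:,1],.004)
    a2,b2=rob(T,lo),rob(T,hi);print(z,'left in',a2,np.degrees(np.arctan(a2[0][0])),'out',b2,np.degrees(np.arctan(b2[0][0])))
    for A,B,n in((a,a2,'in'),(b_,b2,'out')):
        # x=A0 y+A1 ; y=B0 x+B1
        x=(A[0][0]*B[0][1]+A[0][1])/(1-A[0][0]*B[0][0]);print(n,x,B[0][0]*x+B[0][1])
E
```

```text
green (array([0.44393274, 0.10017947]), (66.7658462524414, 86.37335205078125), 23.68354034423828)
blue (array([ 0.58514459, -0.00155106]), (66.82794189453125, 86.52915954589844), 12.88677978515625)
orange (array([0.44374158, 0.10031615]), (20.6876220703125, 26.27103614807129), 23.4461727142334)
yellow green [[0.45389314 0.14520089 0.018     ]]
farbar slope deg -12.853569826323074
0.01 far in (array([-0.22763089,  0.64563945]), np.int64(57), np.float64(0.00019570792904996268)) -12.823777691888942 out (array([-0.22881953,  0.65687833]), np.int64(53), np.float64(0.00022296413657618277)) -12.888510098459578
0.01 left in (array([0.23195039, 0.0772833 ]), np.int64(37), np.float64(0.00019631935542751191)) 13.05885403530848 out (array([0.22720149, 0.08963399]), np.int64(37), np.float64(0.00022424243135437752)) 12.800385146174449
in 0.5965500909916357 0.2156533323145598
out 0.6049196764860604 0.22707264943975106
0.024 far in (array([-0.22783343,  0.64227872]), np.int64(57), np.float64(0.00020880210125788162)) -12.83481061055544 out (array([-0.22931653,  0.65337566]), np.int64(53), np.float64(0.00021293896893804)) -12.915566698119026
0.024 left in (array([0.23280158, 0.07530409]), np.int64(38), np.float64(0.00018603788842389124)) 13.105124843994112 out (array([0.22726633, 0.08791033]), np.int64(35), np.float64(0.00021389469868886656)) 12.80391760767733
in 0.593635514368231 0.2135033748588268
out 0.6018503739180596 0.2246906609168979
```

Measured: green origin is (0.444, 0.100) with yaw 23.6°. The stop's inside corner is (0.592, 0.210) with yaw 12.9°, so home is (0.568, 0.158). The mask shrinks sizes evenly by about 1.7 mm per side, and the sizes are otherwise consistent. I'll grip the relay across the board's y, so first I move above it.

```bash
cat >> h.py <<'E'
def togo(s,xyz,yaw):
    """tool-frame shift (mm) and turn (deg) to bring TCP to xyz with tool x at world yaw deg"""
    from scipy.spatial.transform import Rotation as R
    M=R.from_quat(s['orientation']).as_matrix();d=M.T@(np.array(xyz)-s['position'])
    y=np.degrees(np.arctan2(M[1,0],M[0,0]));return (d*1000).round(1),round(-((yaw-y+180)%360-180),2),'yaw',round(y,2),'tilt',round(M[2,2],5)
E
python3 - <<'E'
from bench import r
from h import *
print(togo(r.state(),(.4437,.1002,.12),113.6))
E
```

```text
(array([-275.4,  363. ,  128. ]), np.float64(-47.94), 'yaw', np.float64(65.66), 'tilt', np.float64(-1.0))
```

>>> {"method": "carry_out", "body": {"targets": [0.1,-0.2755,0.363,0.12,-48,0.1,-0.2755,0.363,0.12,-48,0.1,-0.2755,0.363,0.12,-48,0.1,-0.2755,0.363,0.12,-48,0.1,-0.2755,0.363,0.12,-48,0.1,-0.2755,0.363,0.12,-48,0.1,-0.2755,0.363,0.12,-48,0.1,-0.2755,0.363,0.12,-48]}}

```text
time_s: 0.77
position: [0.3656, 0.2461, 0.1719]
orientation: [0.545, 0.839, 0.0, 0.0]
wrist_force: [0.2, -0.3, -0.0]
finger_gap: 0.0468
```

Run:
```python
from bench import r
from h import *
s=r.state();print(s['time_s'],s['position'],s['finger_gap'],togo(s,(.4437,.1002,.12),113.6))
```

```text
0.7667 [0.36555235 0.24613268 0.17191182] 0.04681062484834343 (array([-165.1,   12. ,   51.9]), np.float64(0.42), 'yaw', np.float64(114.02), 'tilt', np.float64(-1.0))
```

>>> {"method": "carry_out", "body": {"targets": [0.1,-0.134,0.011,0.04,0,0.1,-0.134,0.011,0.04,0,0.1,-0.134,0.011,0.04,0,0.1,-0.134,0.011,0.04,0,0.1,-0.134,0.011,0.04,0,0.1,-0.134,0.011,0.04,0,0.1,-0.134,0.011,0.04,0,0.1,-0.134,0.011,0.04,0]}}

```text
time_s: 1.43
position: [0.4286, 0.13, 0.1325]
orientation: [0.546, 0.838, 0.0, 0.0]
wrist_force: [-0.2, 0.2, -0.3]
finger_gap: 0.047
```

Run:
```python
from bench import r
from h import *
s=r.state();print(s['time_s'],s['position'],s['finger_gap'],togo(s,(.4437,.1002,.041),113.6))
```

```text
1.4333 [0.42864735 0.1299992  0.13251226] 0.04695057837736361 (array([-33.3,   1.7,  91.5]), np.float64(0.16), 'yaw', np.float64(113.76), 'tilt', np.float64(-1.0))
```

>>> {"method": "carry_out", "body": {"targets": [0.1,-0.0333,0.0017,0.03,0,0.1,-0.0333,0.0017,0.05,0,0.1,-0.0333,0.0017,0.05,0,0.1,-0.0333,0.0017,0.05,0,0.1,-0.0333,0.0017,0.05,0,0.1,-0.0333,0.0017,0.05,0,0.1,-0.0333,0.0017,0.05,0,0.1,-0.0333,0.0017,0.05,0]}}

```text
time_s: 2.1
position: [0.4443, 0.0995, 0.083]
orientation: [0.547, 0.837, 0.0, 0.001]
wrist_force: [0.9, -0.8, -1.1]
finger_gap: 0.0468
```

Run:
```python
from bench import r
from h import *
s=r.state();print(s['time_s'],s['position'],s['finger_gap'],togo(s,(.4437,.1002,.041),113.6))
c=r.capture('side');cv2.imwrite('pics/side2.png',cv2.resize(c['image'][130:260,180:360,::-1],None,fx=4,fy=4,interpolation=cv2.INTER_CUBIC))
```

```text
2.1 [0.44426045 0.09949304 0.08299225] 0.046765437765478035 (array([ 0.9, -0.3, 42. ]), np.float64(0.1), 'yaw', np.float64(113.7), 'tilt', np.float64(-1.0))
```

View pics/side2.png

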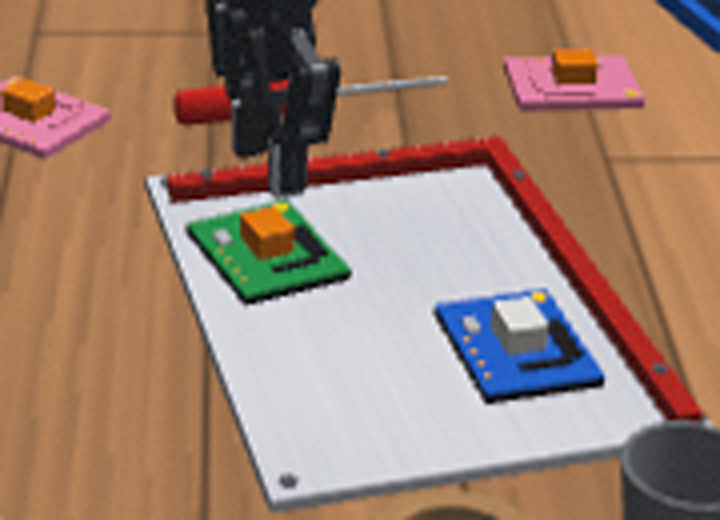

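Run:
```python
from h import *
c=pickle.load(open('pics/side1.pkl','rb'))
import numpy as np
p=np.array([.4443,.0995,.066]);d=np.array([-.401,.916,0])*.0234
print((proj(c,[p,p+d,p-d,p+[0,0,.017],[.444,.1,.036]])-[180,130])*4)
```

```text
[[270.34307566 176.72288976]
 [254.30010073 159.18705221]
 [286.90715786 194.82793309]
 [270.55504427 152.08919795]
 [269.46907243 218.82068652]]
```

>>> {"method": "carry_out", "body": {"targets": [0.1,0.0009,-0.0003,0.015,0.1,0.1,0.0009,-0.0003,0.03,0.1,0.1,0.0009,-0.0003,0.041,0.1,0.1,0.0009,-0.0003,0.041,0.1,0.1,0.0009,-0.0003,0.041,0.1,0.1,0.0009,-0.0003,0.041,0.1,0.1,0.0009,-0.0003,0.041,0.1,0.1,0.0009,-0.0003,0.041,0.1], "grip_force": 30}}

```text
time_s: 2.82
position: [0.4438, 0.0998, 0.0418]
orientation: [0.548, 0.837, 0.0, 0.001]
wrist_force: [-0.1, 0.7, 0.5]
finger_gap: 0.0471
```

>>> {"method": "carry_out", "body": {"targets": [-0.5,0,0,0,0,-0.5,0,0,0,0,-0.5,0,0,0,0,-0.5,0,0,0,0,-0.5,0,0,0,0,-0.5,0,0,0,0,-0.5,0,0,0,0,-0.5,0,0,0,0]}}

```text
time_s: 3.48
position: [0.4436, 0.0998, 0.0417]
orientation: [0.548, 0.837, 0.0, 0.0]
wrist_force: [-1.4, -0.2, 5.6]
finger_gap: 0.0287
```

Run:
```python
from bench import r
from h import *
s=r.state();print(s['time_s'],s['position'],s['finger_gap'],s['wrist_force'],togo(s,(.565,.155,.0415),102.9))
c=r.capture('side');cv2.imwrite('pics/side3.png',cv2.resize(c['image'][130:260,180:360,::-1],None,fx=4,fy=4,interpolation=cv2.INTER_CUBIC))
```

```text
3.4833 [0.44360792 0.09983431 0.0417129 ] 0.028704382431966168 [-1.37525701 -0.19724664  5.60754862] (array([  2. , 133.3,   0.3]), np.float64(10.66), 'yaw', np.float64(113.56), 'tilt', np.float64(-1.0))
```

View pics/side3.png

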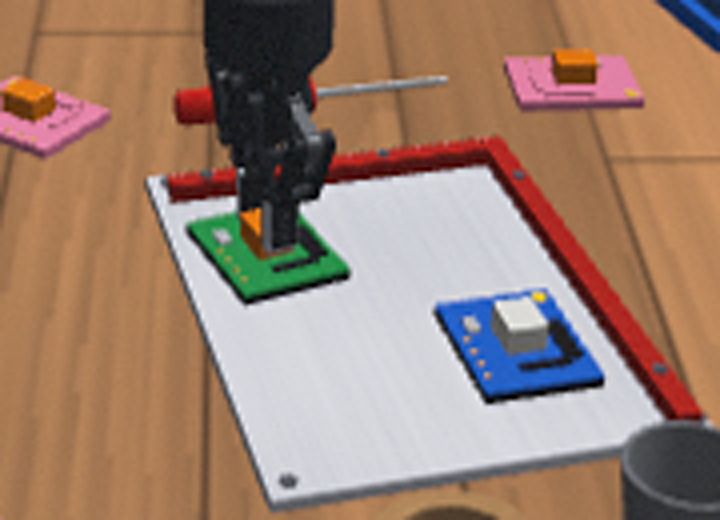

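The relay is held with a 28.7 mm gap. The board lies flat, with 5.6 N pressing it lightly onto the plate. Now I slide it to about 3 mm short of both bars while turning it square.

>>> {"method": "carry_out", "body": {"targets": [-0.5,0,0.005,0,1,-0.5,0,0.016,0,3,-0.5,0.001,0.028,0,5,-0.5,0.001,0.04,0,7,-0.5,0.001,0.052,0,9,-0.5,0.002,0.064,0,10.7,-0.5,0.002,0.076,0,10.7,-0.5,0.002,0.084,0,10.7]}}

```text
time_s: 4.2
position: [0.5197, 0.1354, 0.0417]
orientation: [0.623, 0.782, -0.001, -0.0]
wrist_force: [-6.8, -2.9, 10.3]
finger_gap: 0.0295
```

Run:
```python
from bench import r
from h import *
s=r.state();print(s['time_s'],s['position'],s['finger_gap'],s['wrist_force'],togo(s,(.565,.155,.0415),102.9))
```

```text
4.2 [0.51972327 0.13538934 0.04169504] 0.02952719496672161 [-6.79913792 -2.87771932 10.2612839 ] (array([ 9. , 48.5,  0.1]), np.float64(-0.03), 'yaw', np.float64(102.87), 'tilt', np.float64(-1.0))
```

>>> {"method": "carry_out", "body": {"targets": [-0.5,0.001,0.006,0,0,-0.5,0.003,0.016,0,0,-0.5,0.005,0.026,0,0,-0.5,0.007,0.036,0,0,-0.5,0.008,0.043,0,0,-0.5,0.009,0.048,0,0,-0.5,0.009,0.048,0,0,-0.5,0.009,0.048,0,0]}}

```text
time_s: 4.87
position: [0.565, 0.1549, 0.0417]
orientation: [0.623, 0.782, 0.001, 0.001]
wrist_force: [1.0, 0.6, 2.8]
finger_gap: 0.0288
```

Run:
```python
from bench import r
from h import *
s=r.state();print(s['time_s'],s['position'],s['finger_gap'],s['wrist_force'],togo(s,(.568,.1584,.0415),102.9))
for n in('side','top'):
    c=r.capture(n);pickle.dump(c,open(f'pics/{n}4.pkl','wb'))
    b=(230,140,340,220) if n=='side' else (170,110,280,190)
    cv2.imwrite(f'pics/{n}4.png',cv2.resize(c['image'][b[1]:b[3],b[0]:b[2],::-1],None,fx=7,fy=7,interpolation=cv2.INTER_CUBIC))
```

```text
4.8667 [0.56497872 0.15488674 0.04173027] 0.028843275227358106 [1.0460533  0.5973382  2.84645587] (array([2.8, 3.7, 0.2]), np.float64(-0.04), 'yaw', np.float64(102.86), 'tilt', np.float64(-1.0))
```

View pics/side4.png

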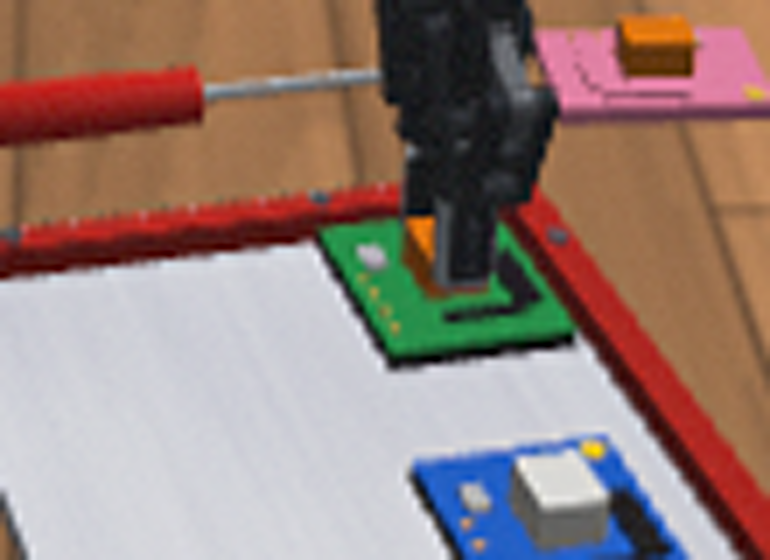

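View pics/top4.png

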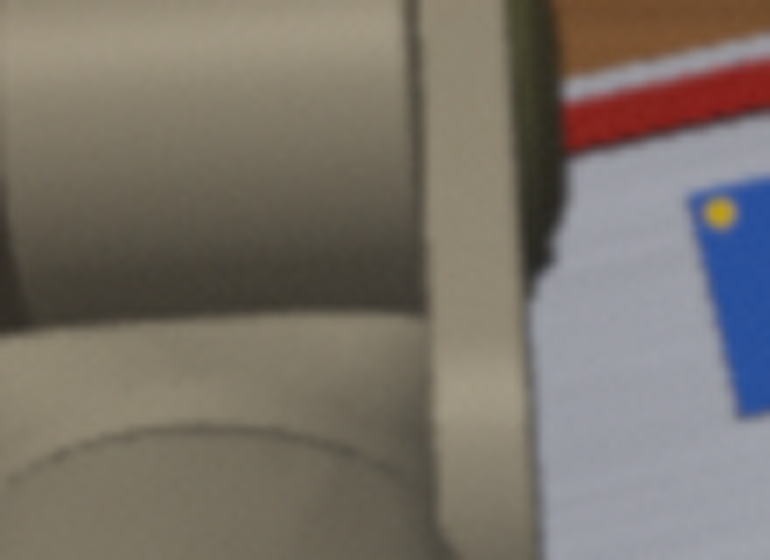

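The side view shows the board square, a few mm short of both bars, and not touching. The arm hides it in the top view. Next I close on the far bar in small steps, watching the force.

>>> {"method": "carry_out", "body": {"targets": [-0.5,0,0.0007,0,0,-0.5,0,0.0014,0,0,-0.5,0,0.002,0,0,-0.5,0,0.0025,0,0,-0.5,0,0.003,0,0,-0.5,0,0.0035,0,0,-0.5,0,0.0035,0,0,-0.5,0,0.0035,0,0]}}

```text
time_s: 5.63
position: [0.5661, 0.1551, 0.0417]
orientation: [0.623, 0.782, -0.002, -0.001]
wrist_force: [-7.6, -2.0, 12.3]
finger_gap: 0.0289
```

>>> {"method": "carry_out", "body": {"targets": [-0.5,0,0.0003,0,0,-0.5,0,0.0006,0,0,-0.5,0,0.0008,0,0,-0.5,0,0.001,0,0,-0.5,0,0.001,0,0,-0.5,0,0.001,0,0,-0.5,0,0.001,0,0,-0.5,0,0.001,0,0]}}

```text
time_s: 6.3
position: [0.567, 0.1553, 0.0417]
orientation: [0.623, 0.782, -0.002, -0.001]
wrist_force: [-9.2, -2.1, 13.7]
finger_gap: 0.0296
```

Run:
```python
from bench import r
from h import *
s=r.state();print(s['time_s'],s['position'],s['finger_gap'],s['wrist_force'],s['ft_torque'],togo(s,(.568,.1584,.0415),102.9))
```

```text
6.3 [0.56695155 0.1553424  0.04169208] 0.029628294796439903 [-9.24962277 -2.07272775 13.66008815] [-0.40538437  1.44289664  0.0585677 ] (array([2.7, 1.7, 0.2]), np.float64(-0.02), 'yaw', np.float64(102.88), 'tilt', np.float64(-0.99999))
```

>>> {"method": "carry_out", "body": {"targets": [-0.5,0,0.0003,0,0,-0.5,0,0.0006,0,0,-0.5,0,0.0009,0,0,-0.5,0,0.0012,0,0,-0.5,0,0.0015,0,0,-0.5,0,0.0015,0,0,-0.5,0,0.0015,0,0,-0.5,0,0.0015,0,0]}}

```text
time_s: 6.97
position: [0.5685, 0.1557, 0.0417]
orientation: [0.623, 0.782, -0.002, -0.001]
wrist_force: [-8.6, -2.0, 12.9]
finger_gap: 0.0293
```

>>> {"method": "carry_out", "body": {"targets": [-0.5,0,0.0003,0,0,-0.5,0,0.0006,0,0,-0.5,0,0.0009,0,0,-0.5,0,0.0012,0,0,-0.5,0,0.0015,0,0,-0.5,0,0.0015,0,0,-0.5,0,0.0015,0,0,-0.5,0,0.0015,0,0]}}

```text
time_s: 7.63
position: [0.5694, 0.1559, 0.0417]
orientation: [0.623, 0.782, -0.002, -0.002]
wrist_force: [-10.6, -2.5, 14.2]
finger_gap: 0.0292
```

Run:
```python
from bench import r
from h import *
s=r.state();print(s['time_s'],s['position'],s['finger_gap'],s['wrist_force'],s['ft_torque'],togo(s,(.568,.1584,.0415),102.9))
n='side'
c=r.capture(n);pickle.dump(c,open(f'pics/{n}5.pkl','wb'))
b=(230,140,340,220)
cv2.imwrite(f'pics/{n}5.png',cv2.resize(c['image'][b[1]:b[3],b[0]:b[2],::-1],None,fx=7,fy=7,interpolation=cv2.INTER_CUBIC))
```

```text
7.6333 [0.56943827 0.15593729 0.04169596] 0.02923969596893555 [-10.55385671  -2.50371184  14.15132676] [-0.4350323   1.72554252  0.03339206] (array([ 2.7, -0.9,  0.2]), np.float64(-0.02), 'yaw', np.float64(102.88), 'tilt', np.float64(-0.99999))
```

View pics/side5.png

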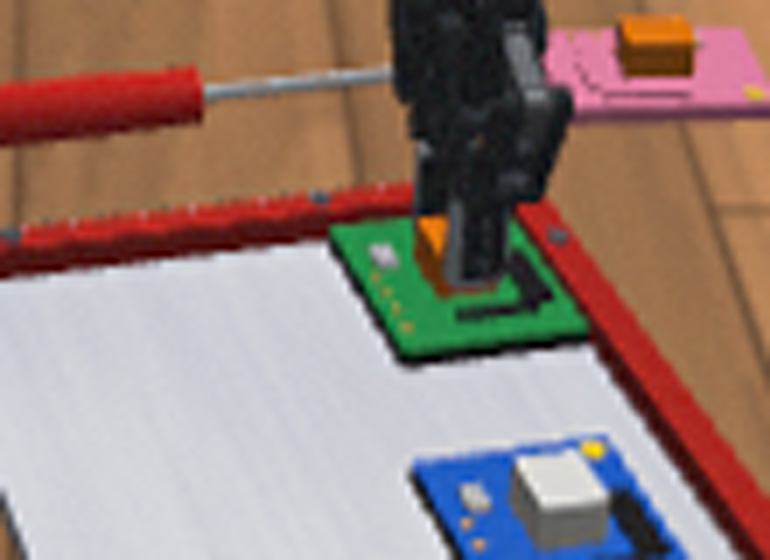

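>>> {"method": "carry_out", "body": {"targets": [-0.5,0,0.0004,0,0,-0.5,0,0.0008,0,0,-0.5,0,0.0012,0,0,-0.5,0,0.0016,0,0,-0.5,0,0.002,0,0,-0.5,0,0.002,0,0,-0.5,0,0.002,0,0,-0.5,0,0.002,0,0]}}

```text
time_s: 8.35
position: [0.5695, 0.156, 0.0416]
orientation: [0.623, 0.782, -0.004, -0.003]
wrist_force: [-19.1, -6.1, 20.7]
finger_gap: 0.0292
```

Run:
```python
from bench import r
from h import *
s=r.state();print(s['time_s'],s['position'],s['finger_gap'],s['wrist_force'],s['ft_torque'],togo(s,(.568,.1584,.0415),102.9))
```

```text
8.35 [0.56951854 0.15597936 0.04164324] 0.029230415868502058 [-19.12500102  -6.143897    20.72408941] [-0.99561132  3.0810104  -0.02144729] (array([ 2.7, -0.9,  0.2]), np.float64(-0.0), 'yaw', np.float64(102.9), 'tilt', np.float64(-0.99995))
```

The far bar is reached: the board stopped moving and the force rose to 20 N. I ease that off and close on the left bar.

>>> {"method": "carry_out", "body": {"targets": [-0.5,0,-0.001,0,0,-0.5,0,-0.002,0,0,-0.5,0.0007,-0.002,0,0,-0.5,0.0014,-0.002,0,0,-0.5,0.002,-0.002,0,0,-0.5,0.0025,-0.002,0,0,-0.5,0.003,-0.002,0,0,-0.5,0.003,-0.002,0,0]}}

```text
time_s: 9.02
position: [0.5694, 0.1562, 0.0417]
orientation: [0.623, 0.782, -0.004, -0.0]
wrist_force: [-9.8, -17.7, 14.6]
finger_gap: 0.0286
```

>>> {"method": "carry_out", "body": {"targets": [-0.5,0.0003,0,0,0,-0.5,0.0006,0,0,0,-0.5,0.0009,0,0,0,-0.5,0.0012,0,0,0,-0.5,0.0015,0,0,0,-0.5,0.0015,0,0,0,-0.5,0.0015,0,0,0,-0.5,0.0015,0,0,0]}}

```text
time_s: 9.68
position: [0.5691, 0.1573, 0.0417]
orientation: [0.623, 0.782, -0.004, 0.0]
wrist_force: [-9.2, -18.8, 13.9]
finger_gap: 0.0292
```

Run:
```python
from bench import r
from h import *
s=r.state();print(s['time_s'],s['position'],s['finger_gap'],s['wrist_force'],s['ft_torque'],togo(s,(.568,.1584,.0415),102.9))
```

```text
9.6833 [0.56913719 0.15734485 0.04171315] 0.029155023935838006 [ -9.19611515 -18.81190404  13.85878406] [-3.08619464  1.55220099 -0.00458746] (array([ 1.3, -0.9,  0.2]), np.float64(-0.04), 'yaw', np.float64(102.86), 'tilt', np.float64(-0.99997))
```

>>> {"method": "carry_out", "body": {"targets": [-0.5,0.0003,0,0,0,-0.5,0.0006,0,0,0,-0.5,0.0009,0,0,0,-0.5,0.0012,0,0,0,-0.5,0.0015,0,0,0,-0.5,0.0015,0,0,0,-0.5,0.0015,0,0,0,-0.5,0.0015,0,0,0]}}

```text
time_s: 10.35
position: [0.5688, 0.1588, 0.0417]
orientation: [0.623, 0.782, -0.004, 0.0]
wrist_force: [-10.2, -20.6, 13.9]
finger_gap: 0.0294
```

Run:
```python
from bench import r
from h import *
s=r.state();print(s['time_s'],s['position'],s['finger_gap'],s['wrist_force'],s['ft_torque'],togo(s,(.568,.1584,.0415),102.9))
n='side'
c=r.capture(n);pickle.dump(c,open(f'pics/{n}6.pkl','wb'))
b=(230,140,340,220)
cv2.imwrite(f'pics/{n}6.png',cv2.resize(c['image'][b[1]:b[3],b[0]:b[2],::-1],None,fx=7,fy=7,interpolation=cv2.INTER_CUBIC))
```

```text
10.35 [0.56884439 0.15876364 0.04171264] 0.029371727657613745 [-10.19786714 -20.57440641  13.91110137] [-3.10435246  1.47369965 -0.03734844] (array([-0.2, -0.9,  0.2]), np.float64(-0.04), 'yaw', np.float64(102.86), 'tilt', np.float64(-0.99997))
```

View pics/side6.png

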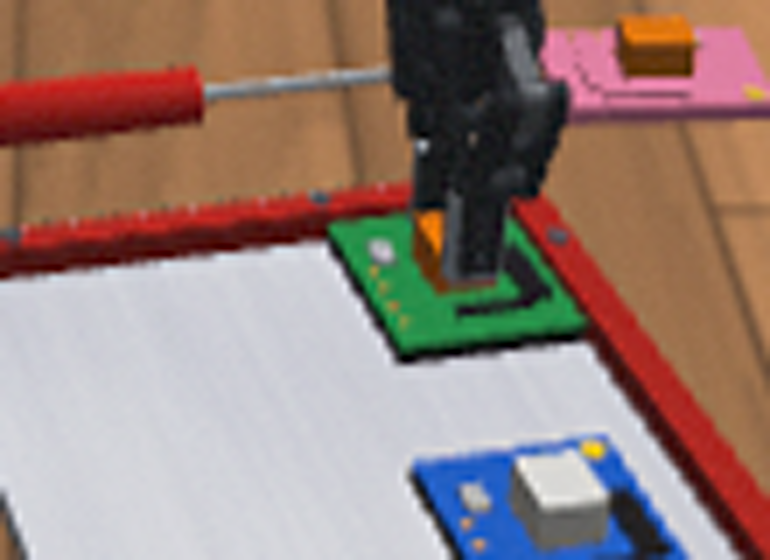

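>>> {"method": "carry_out", "body": {"targets": [-0.5,0.0003,0,0,0,-0.5,0.0006,0,0,0,-0.5,0.0009,0,0,0,-0.5,0.0012,0,0,0,-0.5,0.0015,0,0,0,-0.5,0.0015,0,0,0,-0.5,0.0015,0,0,0,-0.5,0.0015,0,0,0]}}

```text
time_s: 11.07
position: [0.5688, 0.1589, 0.0417]
orientation: [0.623, 0.782, -0.005, 0.001]
wrist_force: [-8.6, -26.8, 13.1]
finger_gap: 0.0289
```

Both bars now resist: position stopped at (0.5688, 0.1589), within 1 mm of the computed home. I ease the preload, let go and lift clear.

>>> {"method": "carry_out", "body": {"targets": [-0.5,-0.0005,0.0003,0,0,-0.5,-0.001,0.0003,0,0,-0.5,-0.0015,0.0003,0,0,-0.5,-0.002,0.0003,0,0,-0.5,-0.002,0.0003,0,0,0.1,-0.002,0.0003,0,0,0.1,-0.002,0.0003,0,0,0.1,-0.002,0.0003,0,0]}}

```text
time_s: 11.73
position: [0.5706, 0.1618, 0.0409]
orientation: [0.624, 0.782, -0.0, -0.0]
wrist_force: [0.2, -0.6, -0.6]
finger_gap: 0.0467
```

>>> {"method": "carry_out", "body": {"targets": [0.1,0,0,0,0,0.1,0,0,0,0,0.1,0,0,0,0,0.1,0,0,0,0,0.1,0,0,-0.005,0,0.1,0,0,-0.015,0,0.1,0,0,-0.03,0,0.1,0,0,-0.05,0]}}

```text
time_s: 12.4
position: [0.5704, 0.1617, 0.0917]
orientation: [0.623, 0.782, -0.001, -0.001]
wrist_force: [0.2, -0.1, -0.1]
finger_gap: 0.0466
```

Run:
```python
from bench import r
from h import *
s=r.state();print(s['time_s'],s['position'],s['finger_gap'],s['wrist_force'],s['ft_torque'],togo(s,(.35,-.2,.25),102.9))
n='side'
c=r.capture(n);pickle.dump(c,open(f'pics/{n}7.pkl','wb'))
b=(230,140,340,220)
cv2.imwrite(f'pics/{n}7.png',cv2.resize(c['image'][b[1]:b[3],b[0]:b[2],::-1],None,fx=7,fy=7,interpolation=cv2.INTER_CUBIC))
```

```text
12.4 [0.57039899 0.16174697 0.09169283] 0.046600411973037326 [ 0.18748495 -0.14262348 -0.10932374] [ 0.00115661 -0.01786999  0.02285896] (array([-303.6, -295.7, -157.9]), np.float64(-0.04), 'yaw', np.float64(102.86), 'tilt', np.float64(-1.0))
```

View pics/side7.png

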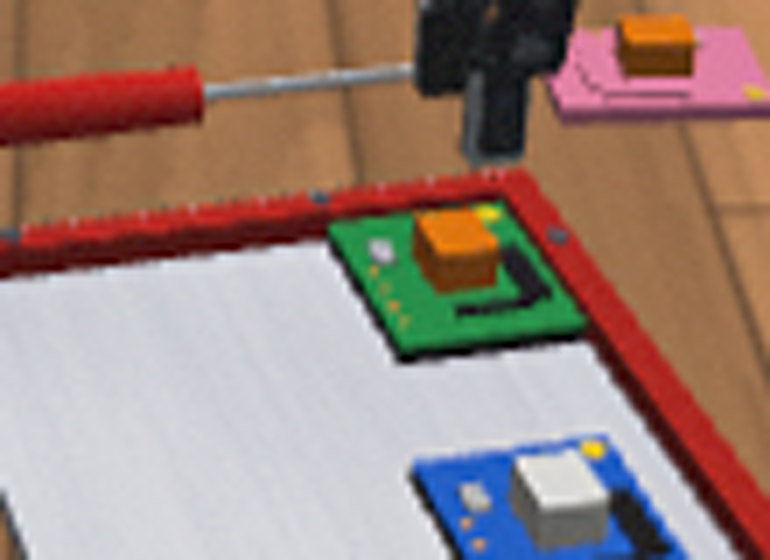

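Released. The side view shows the dotted corner in the stop's corner and both edges along the bars. Now I retract for the top view.

>>> {"method": "carry_out", "body": {"targets": [0.1,0,0,-0.04,0,0.1,0.02,-0.015,-0.08,0,0.1,0.3,-0.2,-0.16,0,0.1,0.3,-0.2,-0.16,0,0.1,0.3,-0.2,-0.16,0,0.1,0.3,-0.2,-0.16,0,0.1,0.3,-0.2,-0.16,0,0.1,0.3,-0.2,-0.16,0]}}

```text
time_s: 13.12
position: [0.3768, 0.3445, 0.2287]
orientation: [0.624, 0.782, 0.001, 0.0]
wrist_force: [1.6, 1.2, -0.3]
finger_gap: 0.0468
```

>>> {"method": "carry_out", "body": {"targets": [0.1,0.08,-0.06,0,0,0.1,0.08,-0.06,0,0,0.1,0.08,-0.06,0,0,0.1,0.08,-0.06,0,0,0.1,0.08,-0.06,0,0,0.1,0.08,-0.06,0,0,0.1,0.08,-0.06,0,0,0.1,0.08,-0.06,0,0]}}

```text
time_s: 13.78
position: [0.3032, 0.4075, 0.2273]
orientation: [0.624, 0.781, 0.0, 0.0]
wrist_force: [-0.5, 0.1, 0.0]
finger_gap: 0.047
```

Run:
```python
from bench import r
from h import *
s=r.state();print(s['time_s'],s['position'])
n='top'
c=r.capture(n);pickle.dump(c,open(f'pics/{n}8.pkl','wb'))
cs=r.capture('side');pickle.dump(cs,open('pics/side8.pkl','wb'))
b=(170,95,350,230)
cv2.imwrite(f'pics/{n}8.png',cv2.resize(c['image'][b[1]:b[3],b[0]:b[2],::-1],None,fx=4.4,fy=4.4,interpolation=cv2.INTER_CUBIC))
for k,bb,z in(('green',(185,128,250,190),.018),('blue',(262,122,324,178),.018),('orange',(200,140,235,180),.036)):
    print(k,rect(c,k,bb,z)[:3])
```

```text
13.7833 [0.30316257 0.4074597  0.22725738]
green (array([0.56944458, 0.15974564]), (68.83366394042969, 87.4625015258789), 12.861905097961426)
blue (array([ 0.58519904, -0.0014869 ]), (66.78265380859375, 86.49343872070312), 12.850647926330566)
orange (array([0.5687879 , 0.15880673]), (21.17601776123047, 26.984766006469727), 12.976595878601074)
```

View pics/top8.png

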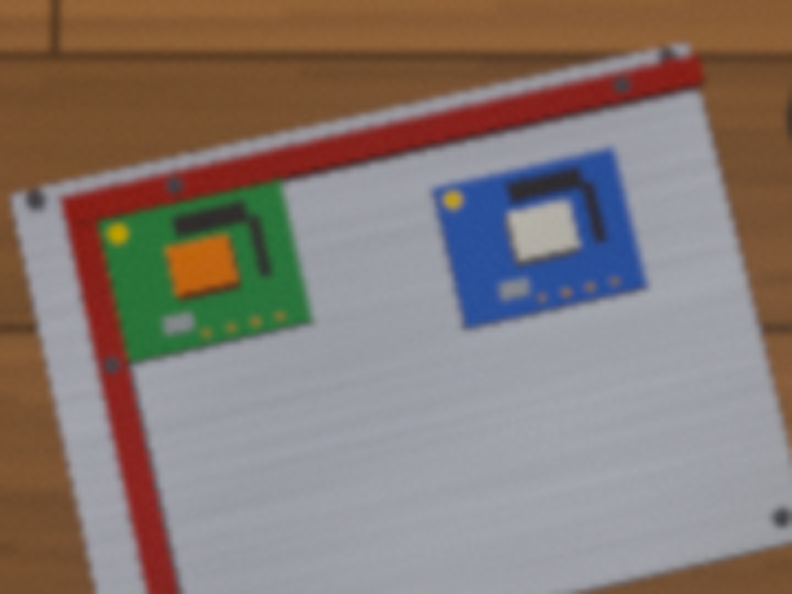

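The top view shows the green board seated with its dot at (118,234) in the corner. There is no gap along either bar, its yaw is 12.9° like the stop's, and the blue board has not moved. I'm handing in.

Run:
```python
from bench import r
print(r.job_done(), r.state()['time_s'])
```

```text
the job is handed in; nothing more can be done
the job is handed in; nothing more can be done
```

The green board is home in the stop's corner, and I handed the job in. I gripped it by its orange relay, slid it across the plate while turning it square, and pressed it first against the far bar and then the left bar. At each bar it stopped moving and the force rose, to a highest reading of about 29 N. I then eased off, let go and moved the arm clear at about 14 s.

**Last checks:**
- **Position:** the top view puts the relay at (0.5688, 0.1588). That is within 1 mm of the home I computed, (0.568, 0.158).
- **Squareness:** the board's edges measure 12.9° and its relay 13.0°; the stop is at about 12.9°. No gap shows along either bar, and the yellow dot is in the corner.
- **Blue board:** it moved less than 0.1 mm.
- **Disagreement:** the green outline's centre came out about 1 mm further toward the bars than the relay's. The likely cause is how the colour mask ends against the red bars, not a real offset.

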